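Glue and press a lens barrel in the V-block

ROBOT

A 6-joint arm with a two-finger parallel gripper is mounted at the origin on the work surface. World frame = base frame: x ahead of the robot, y to its left, z up, the work surface at z = 0. Lengths are in m, angles in rad, forces in N, time in s.
With the tool pointing down it reaches from about 0.375 to 0.9 m from the base axis. Payload 3.1 kg.
Tool frame: the origin (TCP) lies where the fingers leave the gripper's body, on its centre line; the fingertips stand manip.tip_reach ahead of it and the grasp point (between the pads) lies 54 mm ahead of it (manip.tip_reach is the distance from the TCP to the fingertips, in m); z points along the fingers, y is the direction in which the jaws open and shut (so a half turn about z gives the same grasp; the last joint's range is limited). The gripper opens to 85 mm and grips with 20 to 120 N. Pads are 22 mm wide; open, the fingers measure 114 mm over their backs; the gripper's body (76 mm by 85 mm) begins 54 mm behind the grasp point. The pads swing forward as they close: fully open they stand 13 mm farther back than shut.
Start: joints at [0.985, 0.527, 1.433, -0, 1.181, -0.178], TCP at [0.248, 0.574, 0.304] pointing down, gripper open.
Joint ranges: [-3.08, 3.08], [-0.75, 2.2], [0.22, 2.44], [-1.43, 4.57], [0, 2.65], [-2.85, 2.85]. Speed limits (rad/s): [2.79, 2.79, 3.14, 3.14, 3.14, 3.14].

INTERFACE

Orientations are given as a unit quaternion [x, y, z, w].
In Python, from station import manip, cams, order gives the robot as it stands. The module is installed in compiled form; this text tells all that it offers.
- The arm moves only by the tool drive_tool, never from a script. Its arguments are lists of equal length, an entry for each row: "linear": the shift along the tool's x, y, z in mm, a list of three; "rot": the turn, a rotation vector about the tool's x, y, z in degrees, a list of three; "hand": the finger opening in mm, from 0 to 85.4. A call has 1 to 20 rows; each row shifts and turns the pose as measured when the row begins, along the tool's axes as they then stand; what a row does not reach is not made up. A row lasts 1/12 s, in which the tool goes at most 41.7 mm and 7.16 degrees, less where a joint would pass 70% of its speed; a pose out of reach is approached as far as the arm can. A call with a gripper value outside its range is refused whole. The fingers move at their own pace and stop on an object; "force" is the grip in N (left out, the last holds). Time passes only in rows, so rows that do not move let the fingers close. It gives the time, the measured TCP pose, the force and the opening at its end, in the units of the state.
- manip.sense(): the state, without advancing time (a new reading comes with each control period).
- cams.snapshot(name): name is "scene" or "top"; returns the picture (420x560x3 uint8, red, green, blue); there is no depth.
- cams.camera_model(name): a dict with "vfov" (degrees; the focal length in pixels is half the picture's height over the tangent of half this angle, whatever the lens; pixels are square), "cx", "cy" (the principal point, pixels), "rvec" (rotation vector, rad) and "tvec" (3), from world to camera coordinates, as OpenCV has them. Camera axes: x right, y down, z forward; pixel columns grow to the right and rows downward; lengths in m; the calibration is good to about 2 mm. A picture is of the moment at which its call begins. camera_model takes no time and is no camera call.
- order.sign_off(): hands the job in, once; it reports no verdict.
Trained networks look in the newest picture that a camera, given by its name, has taken for a name from the list of things; names that differ only in an ending like _2 or _b are one class to them, and where a whole thing is asked for, a point or a joint stands for the part that bears it (a point fixed in the world has none). Each returns a list of dicts, best first, with "score" (0 to 1); they miss things now and then, are a little off and sometimes report something else, mostly with a low value. They report only what shows in the picture. A call takes as long as a camera call. They do not tell look-alikes from the thing itself.
- cams.regions_of(label, camera): "pixels" (420x560 bool, what is visible of it) and "rect" ([left, top, right, bottom] in pixels, round what is visible of it).
- cams.spot_point(label, camera): "at" ([column, row] in pixels: a listed point, or the origin of a listed thing).
The state is a dict: "t": time; "q": joint angles; "qd": joint speeds; "tau": joint torques, N m; "tcp_pos": TCP position; "tool_rot": TCP orientation; "force": force on the tool from outside, world axes, zero at the start; "ft_torque": the same for the moment, N m; "finger_gap": opening from 0.0 (shut) to 1.0 (fully open).
Only numpy, scipy, OpenCV 4.12 (cv2) and the standard library are available. Lean on these libraries where they do the work, as an engineer would, in place of code of your own. Each camera call takes 0.05 s, during which the arm holds its last target. There are 200 camera calls.

TASK

Take the glue applicator out of its wooden stand, dip its tip well down into the open pot, touch the tip to the bottom of the groove of the spring-mounted V-block near mid-length, and hang the applicator back in its stand. Then take the thicker of the two lens barrels, lay it lengthwise and centred in the groove, let it settle so that it bears on both sloping faces, and press it down gently with the gripper so that the sprung block sinks about half its travel. Finish while still holding the barrel pressed down onto both faces with the gripper, and leave the other things on the bench where they are.

Things in the scene. Friction and masses are not known exactly. Their poses are not given: they have to be found in the camera images.
- lens: the thicker lens barrel, the one to seat: black cylinder with metal bands and glass ends, 44 mm diameter, 60 mm long, about 150 g, both ends alike for the job. It starts lying on one of two identical low wooden rests. Origin at its centre, x along the barrel's axis. On its rest the axis is 27 mm above the bench, so it can be gripped across its diameter from above
- slim_barrel: the other lens barrel, not to be used: 34 mm diameter, 60 mm long, on the other rest (axis 21 mm above the bench). Origin at its centre, x along its axis
- rest_a: the thick barrel's low wooden rest: plate 70 x 56 x 3 mm with two bars 10 mm high along its x, 30 mm apart, bench-fixed. Origin under its centre
- rest_b: the slim barrel's rest, same shape as rest_a. Origin under its centre
- groove (a point): middle of the bottom line of the V-groove; moves with the steel V-block; x along the groove, z up; 35 mm above the bench at rest. Groove 50 mm long, two flat faces at 45 degrees, upper edges 18.5 mm above the bottom line and 18.5 mm to each side. Seated, the thick barrel's axis is 31 mm above this point
- fixture: the fixture, fixed to the bench: aluminium base plate 110 x 90 x 12 mm, over which the V-block (60 x 56 mm) stands on springs. Origin under the plate's centre, below the groove's middle; x along the groove
- cradle (a joint): how far the V-block has sunk on its springs, m: 0 up, 0.010 on its stop. It starts to sink at about 2 N and needs 1.2 N more per mm (8 N at 5 mm, 14 N at the stop); it springs back and does not give sideways: a barrel clamped rigidly 1 mm off-centre bears on one face only, while one let go, or pressed from above by the closed fingertips, centres itself
- face_left: the groove's sloping face on its +y side (26 mm wide steel bar, 50 mm long); origin at the groove's bottom line, mid-length, same axes as point groove
- face_right: the groove's sloping face on its -y side; origin and axes as face_left
- applicator: the glue applicator, hanging upright in the stand: white round handle 14 mm diameter, from 4 to 62 mm above the origin; flange 30 mm diameter, 4 mm thick, whose underside (the origin, on the axis) rests on the stand's top; below it a thin shaft 8 mm diameter down to 48 mm under the origin, then a dark tip. z along its axis, up to the handle. 50 g
- applicator_tip (a point): the applicator's lower end: rounded tip of 6 mm diameter, 57 mm below the applicator's origin
- stand_hole0 (a point): centre of the mouth of the stand's hole, 70 mm above the bench: hole 17 mm diameter, 64 mm deep, in an upright wooden block 56 x 56 x 70 mm fixed to the bench
- pot: the small open round pot, white ceramic: 62 mm diameter outside, 54 mm inside at the rim, 36 mm high, inner floor 6 mm above its underside, loose, 300 g. Origin at the centre of its underside, z up
- spool: bystander, leave alone: a grey flanged wire spool, 52 mm across, 34 mm high; origin under its centre
- screwdriver: bystander, leave alone: a red-handled screwdriver lying flat, 170 mm long; origin under its handle and blade line, x along it
- bottle: bystander, leave alone: a small closed amber bottle, 34 mm across, 70 mm high; origin under its centre
- jar: bystander, leave alone: a closed glass jar with steel lid, 48 mm across, 50 mm high; origin under its centre
- tape: bystander, leave alone: a roll of yellow tape lying flat, 52 mm across, 18 mm high; origin under its centre
- cap: bystander, leave alone: a black plastic disc cap, 38 mm across, 12 mm high; origin under its centre
Not all that is in view belongs to the job. Leave any red look-alike of the fixture alone.

How it is judged:
On the way, in this order (a step that is already met when the one before it is completed fails the run):
1. the applicator's tip is dipped into the pot, at least 14 mm below its rim (horizontal distance between applicator_tip and pot below 0.026 m and z of applicator_tip in the frame of pot below 0.022 m), for 0.1 s.
2. the tip touches the faces at the bottom of the groove (within 10 mm of the bottom line's height, 20 mm of mid-length) ((contact force between applicator and face_left above 0.2 N or contact force between applicator and face_right above 0.2 N) and z of applicator_tip in the frame of groove below 0.01 m and x of applicator_tip in the frame of groove between -0.02 and 0.02 m), for 0.1 s.
3. the applicator hangs in its stand again, flange down, let go (distance between applicator and stand_hole0 below 0.008 m and angle between applicator's own z axis and vertical below 0.1 rad and contact force between the fingers and applicator below 0.05 N), for 0.2 s.
At the end, for the whole second after the job is handed in: Thick barrel in the groove (axis within 0.07 rad, 3 mm sideways, 10 mm lengthwise, 28 to 33.5 mm over its bottom), the fingers on it (over 2 N), pressing each face with 2 to 20 N, block sunk 2 to 9 mm, at rest; applicator released, upright in its stand (all of step 3 and contact force between lens and face_left between 2 and 20 N and contact force between lens and face_right between 2 and 20 N and value of joint cradle between 0.002 and 0.009 m and contact force between the fingers and lens above 2 N and angle between the x axis of lens and the x axis of groove, either way round below 0.07 rad and x of lens in the frame of groove between -0.01 and 0.01 m and y of lens in the frame of groove between -0.003 and 0.003 m and z of lens in the frame of groove between 0.028 and 0.0335 m and linear speed of lens below 0.02 m/s); the arm keeps its last pose, push and grip.
It fails at once if the V-block's faces are loaded with more than 30 N (contact force between anything else and face_left above 30 N or contact force between anything else and face_right above 30 N).
It fails at once if the pot is shoved more than 30 mm or tipped over (distance of pot from where it was at the start of the episode above 0.03 m or angle between pot's own z axis and vertical above 0.4 rad).
It fails at once if the slim barrel or another bystander is moved more than 30 mm (distance of any of slim_barrel, spool, screwdriver, bottle, jar, tape, cap from where it was at the start of the episode above 0.03 m).
It also fails if it takes over 72 s, if anything falls off the work surface, if the arm or the gripper's body presses on something with over 40 N, if the wrist force passes 120 N, or if a joint passes its speed limit or range.

## Working session

There is one attempt and no reset: what is moved stays moved. The work goes in short steps, Python scripts to look and compute and a tool call to move; the robot and the scene stay as the last step left them, time stands still between calls to the robot, and variables do not carry over. Pictures are saved under pics/ and viewed, about 8 in all and at most 12, crops included, and the job is handed in when it is done.

Besides the shell and the picture viewer there is one more tool, called after "Request:" as name(argument=value, ...), one argument or row to a line, values as JSON. drive_tool: Moves the arm, as the interface text tells. Its arguments: {"type":"object","properties":{"linear":{"type":"array","items":{"type":"array","items":{"type":"number"}}},"rot":{"type":"array","items":{"type":"array","items":{"type":"number"}}},"hand":{"type":"array","items":{"type":"number"}},"force":{"type":"number"}},"required":["linear","rot","hand"]}

```bash
mkdir -p pics; cat > h.py <<'E'
import numpy as np, cv2
from scipy.spatial.transform import Rotation as R
from station import manip, cams, order
def cam(n):
    m=cams.camera_model(n); f=210/np.tan(np.radians(m['vfov'])/2)
    K=np.array([[f,0,m['cx']],[0,f,m['cy']],[0,0,1]]); return K,R.from_rotvec(m['rvec']).as_matrix(),np.array(m['tvec'])
def at(n,px,z):
    K,r,t=cam(n); d=r.T@np.linalg.solve(K,[px[0],px[1],1]); c=-r.T@t
    return c+d*(z-c[2])/d[2]
def proj(n,P):
    K,r,t=cam(n); p=K@(r@np.array(P)+t); return p[:2]/p[2]
def snap(n): return cams.snapshot(n)
def save(name,img,s=1): cv2.imwrite('pics/'+name,cv2.resize(img[:,:,::-1],None,fx=s,fy=s,interpolation=cv2.INTER_CUBIC))
def st():
    s=manip.sense(); return s
E
python3 - <<'E'
from h import *
print(manip.tip_reach, manip.sense())
a=snap('top');b=snap('scene')
save('a.png',a,1.4);save('b.png',b,1.4)
for n in('top','scene'):
    K,r,t=cam(n);print(n,K[0,0],-r.T@t, r[2])
Z=dict(lens=.027,slim_barrel=.021,rest_a=0,groove=.035,fixture=0,applicator=.07,applicator_tip=.013,stand_hole0=.07,pot=0)
for l,z in Z.items():
  for n in('top','scene'):
    print(l,n,[(round(d['score'],2),np.round(d['at']).tolist(),np.round(at(n,d['at'],z)[:2],4).tolist()) for d in cams.spot_point(l,n)[:3]])
E
```

```text
0.0726 {'t': 0.0, 'q': array([ 9.84501801e-01,  5.28496662e-01,  1.43392907e+00, -6.48521837e-06,
        1.18140290e+00, -1.78506540e-01]), 'qd': array([ 3.93938320e-04,  3.14178599e-04,  8.65010352e-04, -1.45167690e-03,
       -5.19598677e-05, -1.13137202e-03]), 'tau': array([-9.80701006e-04, -4.42351878e+01, -1.78024882e+01, -2.02111778e-04,
        8.42645561e-03, -4.77931380e-06]), 'tcp_pos': array([0.2475179, 0.5732744, 0.3029062]), 'tool_rot': array([ 2.02482852e-01,  9.79285170e-01, -1.03835759e-03, -4.14394345e-04]), 'force': array([-0.29275784,  0.36383619, -0.51829364]), 'ft_torque': array([-0.0009521 ,  0.00525455, -0.02113723]), 'finger_gap': 1.0013768551159445}
top 519.2070137440081 [0.37236152 0.01004841 1.47828951] [ 0.09594525 -0.00233926 -0.99538386]
scene 504.5671107455703 [ 1.05610801 -0.44312565  1.13094672] [-0.44268362  0.36177308 -0.82045808]
lens top [(0.68, [422.0, 203.0], [0.5242, -0.3853])]
lens scene [(0.89, [159.0, 327.0], [0.5428, -0.3834])]
slim_barrel top [(0.76, [362.0, 219.0], [0.476, -0.2178])]
slim_barrel scene [(0.58, [203.0, 268.0], [0.472, -0.2
[... 448 characters left out ...]
.0, 241.0], [0.271, -0.3625])]
fixture top [(0.94, [282.0, 221.0], [0.4668, 0.0068]), (0.59, [412.0, 291.0], [0.2772, -0.3612])]
fixture scene [(0.74, [116.0, 249.0], [0.2769, -0.3614]), (0.69, [271.0, 228.0], [0.4703, -0.006]), (0.36, [300.0, 184.0], [0.4037, 0.1497])]
applicator top [(0.64, [142.0, 215.0], [0.4728, 0.3878])]
applicator scene [(0.57, [275.0, 221.0], [0.496, -0.0129]), (0.42, [381.0, 141.0], [0.4656, 0.3917])]
applicator_tip top []
applicator_tip scene []
stand_hole0 top [(0.64, [138.0, 216.0], [0.4688, 0.3993])]
stand_hole0 scene [(0.75, [382.0, 144.0], [0.4751, 0.3871])]
pot top [(0.58, [226.0, 187.0], [0.5631, 0.1712])]
pot scene [(0.95, [345.0, 221.0], [0.5765, 0.1642])]
```

View pics/a.png

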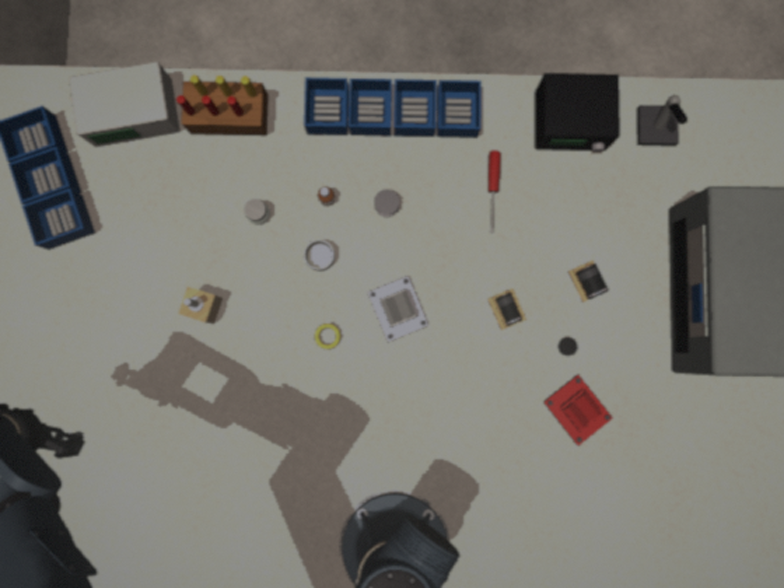

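View pics/b.png

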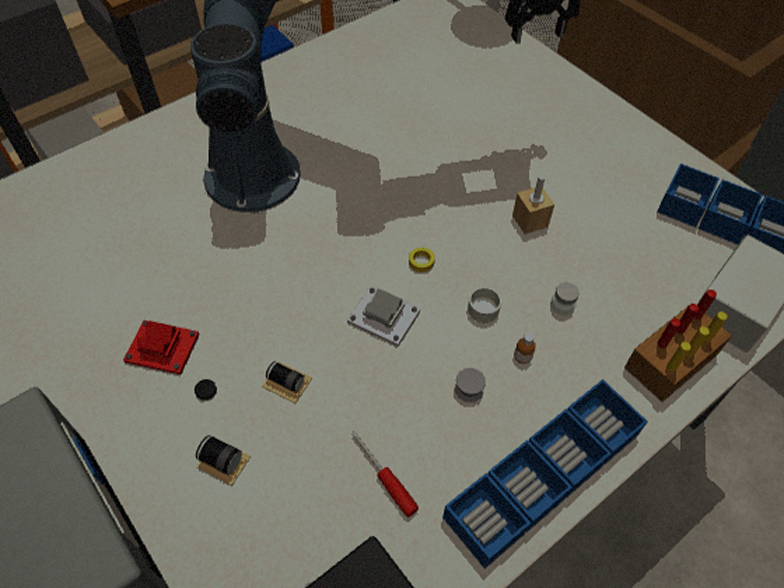

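Candidates (displayed top-image pixels): barrels at (588,280), thick, and (508,308), slim; V-blocks at (400,308), silver and real, and (578,410), the red look-alike. The applicator stand is at (200,303), the pot at (320,255). I'll check these in one close crop and measure the orientations.

```bash
python3 - <<'E'
from h import *
I={n:snap(n) for n in('top','scene')}
def crop(n,c,w=35):
    c=np.round(c).astype(int); return cv2.resize(I[n][c[1]-w:c[1]+w,c[0]-w:c[0]+w],(260,260),interpolation=cv2.INTER_CUBIC)
rows=[np.hstack([crop('top',(142,217)),crop('top',(285,220)),crop('top',(420,201))]),np.hstack([crop('scene',(381,144)),crop('scene',(273,223)),crop('scene',(159,327))])]
save('c.png',np.vstack(rows))
Z=dict(lens=.027,slim_barrel=.021,rest_a=.008,fixture=.006,applicator=.07,stand_hole0=.035,pot=.018)
for l,z in Z.items():
  for n in I:
    for d in cams.regions_of(l,n)[:3]:
      m=d['pixels'].astype(np.uint8); c=max(cv2.findContours(m,0,2)[0],key=cv2.contourArea)
      q=cv2.boxPoints(cv2.minAreaRect(c)); w=np.array([at(n,p,z)[:2] for p in q]); e1=w[1]-w[0];e2=w[2]-w[1]
      # world-plane rect
      cw=np.array([at(n,p[0],z)[:2] for p in c],np.float32)*1000
      (cx,cy),(W,H),a=cv2.minAreaRect(cw)
      if W<H: W,H,a=H,W,a+90
      M=cw.mean(0)
      print(l,n,round(d['score'],2),'rect',np.round([cx,cy,W,H,(a+90)%180-90],1),np.array(d['rect']).tolist())
E
```

```text
lens top 0.74 rect [ 529.6 -385.9   65.1   48.4   26.4] [413.2, 189.3, 436.1, 214.5]
lens scene 0.77 rect [ 532.8 -386.4   76.9   43.1   24.7] [138.0, 314.9, 171.2, 340.2]
lens scene 0.43 rect [689.2  24.9  66.9  51.  -56.3] [325.1, 263.2, 344.9, 289.1]
slim_barrel top 0.64 rect [ 471.8 -218.3   62.5   37.9   23.4] [353.1, 209.5, 374.3, 235.7]
slim_barrel scene 0.92 rect [ 473.3 -221.2   70.9   35.3   23.6] [191.7, 258.9, 216.2, 281.9]
rest_a top 0.61 rect [ 7.542e+02 -1.893e+02  8.860e+01  2.320e+01  2.000e-01] [346.7, 109.3, 357.6, 139.2]
rest_a top 0.46 rect [ 472.8 -216.8   70.5   57.7   24. ] [348.6, 204.7, 374.8, 237.2]
rest_a top 0.42 rect [ 535.9 -365.5   85.9   41.4  -11.2] [407.8, 186.9, 423.9, 215.8]
rest_a scene 0.49 rect [ 554.6 -393.    83.2   49.6   64.2] [143.7, 324.8, 178.1, 348.6]
rest_a scene 0.48 rect [ 491.7 -230.2   79.5   44.4   58.8] [190.2, 268.6, 222.5, 285.7]
fixture top 0.84 rect [469.3   3.4 110.4  88.1  23.3] [263.1, 200.1, 303.2, 244.6]
fixture scene 0.87 rect [470.7   4.2 112.2  98.8  23.2] [246.5, 204.1, 301.0, 249.1]
fixture scene 0.67 rect [ 274.1 -
[... 202 characters left out ...]
5, 211.5, 146.1, 223.7]
applicator scene 0.52 rect [451.5 413.9  74.3  26.1 -48. ] [373.2, 126.6, 390.0, 144.2]
stand_hole0 top 0.6 rect [468.5 396.2  77.   62.1  72.7] [127.5, 205.3, 157.6, 230.2]
stand_hole0 top 0.16 rect [658.6 289.8  52.8  41.8  46.2] [177.2, 143.9, 191.3, 161.2]
stand_hole0 scene 0.98 rect [472.1 391.7 123.3  78.2 -52.6] [366.5, 137.8, 394.9, 168.1]
pot top 0.64 rect [574.3 164.5  62.8  62.2  46.5] [215.1, 173.4, 240.6, 195.2]
pot scene 0.95 rect [574.3 163.2  81.9  58.4 -43. ] [333.3, 206.1, 358.4, 231.0]
pot scene 0.54 rect [ 754.8 -190.4   96.3   24.6   -1.6] [250.6, 309.8, 297.8, 366.6]
pot scene 0.32 rect [423.8 458.2  85.7  27.2 -48.2] [377.7, 125.9, 390.5, 144.9]
```

View pics/c.png

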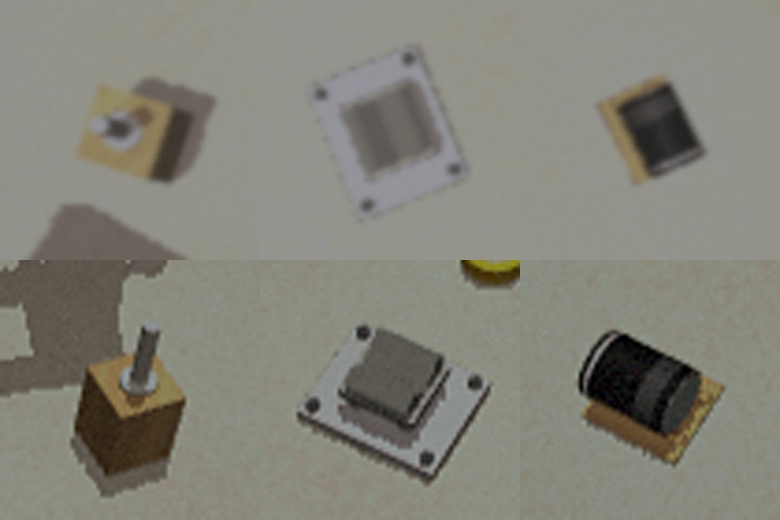

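```bash
cat >> h.py <<'E'
def go(P,yaw=None):
    "tool-frame mm shift to TCP world P (m); turn about tool z in deg to bring jaw (tool y) to yaw deg"
    s=manip.sense(); r=R.from_quat(s['tool_rot']); d=r.inv().apply(np.array(P)-s['tcp_pos'])*1000
    y=r.apply([0,1,0]); cur=np.degrees(np.arctan2(y[1],y[0]))
    z=r.apply([0,0,1]); tl=r.inv().apply(np.cross(z,[0,0,-1]))
    print('shift',np.round(d,1),'jaw',round(cur,1),'tilt fix deg',np.round(np.degrees(tl),2), 'turn z', None if yaw is None else round(-((yaw-cur+90)%180-90),1))
E
python3 - <<'E'
from h import *
print(at('top',(139.9-.5,217.3-.5),.074),at('scene',(383.4-.5,141.3-.5),.074))
# handle top from scene crop (151,327-260)
print(at('scene',(381-35+151/3.714,144-35+67/3.714),.132),at('top',(142-35+98/3.714,217-35+126/3.714),.132))
go((.4695,.394,.23))
# fingertip check: project tip midpoint in both
s=manip.sense(); tip=s['tcp_pos']+R.from_quat(s['tool_rot']).apply([0,0,.06]); print(proj('top',tip),proj('scene',tip))
E
```

```text
[0.46720318 0.39435771 0.074     ] [0.47021535 0.39409941 0.074     ]
[0.47232632 0.39229012 0.132     ] [0.46528391 0.39417838 0.132     ]
shift [-274.8  -77.1   73.9] jaw 66.6 tilt fix deg [-0.  0. -0.] turn z None
[ 38.96648263 303.68799674] [383.11173365  26.82027821]
```

Request:
drive_tool(
  linear=[
    [-30,-8.5,8],
    [-30,-8.5,8],
    [-30,-8.5,8],
    [-30,-8.5,8],
    [-30,-8.5,8],
    [-30,-8.5,8],
    [-30,-8.5,8],
    [-30,-8.5,8],
    [-30,-8.5,8],
    [0,0,0],
  ],
  rot=[
    [0,0,0],
    [0,0,0],
    [0,0,0],
    [0,0,0],
    [0,0,0],
    [0,0,0],
    [0,0,0],
    [0,0,0],
    [0,0,0],
    [0,0,0],
  ],
  hand=[85,85,85,85,85,85,85,85,85,85],
  force=20,
)

```text
t: 2.63
tcp_pos: [0.4746, 0.3938, 0.2305]
tool_rot: [0.198, 0.98, 0.004, 0.002]
force: [-0.4, 0.5, 0.4]
finger_gap: 0.997
```

```bash
python3 - <<'E'
from h import *
go((.469,.394,.23)); a=snap('top');b=snap('scene')
# pads' back projected
s=manip.sense(); r=R.from_quat(s['tool_rot'])
for n in('top','scene'):
  for y in(-.0425,.0425): print(n,y,proj(n,s['tcp_pos']+r.apply([0,y,.0596])))
save('d.png',np.hstack([cv2.resize(i[y-40:y+40,x-40:x+40],(400,400),interpolation=cv2.INTER_CUBIC) for i,x,y in((a,142,217),(b,381,131))]))
E
```

```text
shift [ 5.2 -2.   0.5] jaw 67.1 tilt fix deg [ 0.55  0.14 -0.  ] turn z None
top -0.0425 [143.24993566 219.11592045]
top 0.0425 [112.64358133 205.54162587]
scene -0.0425 [375.46137283 118.56309102]
scene 0.0425 [405.04530289 112.53434889]
```

View pics/d.png

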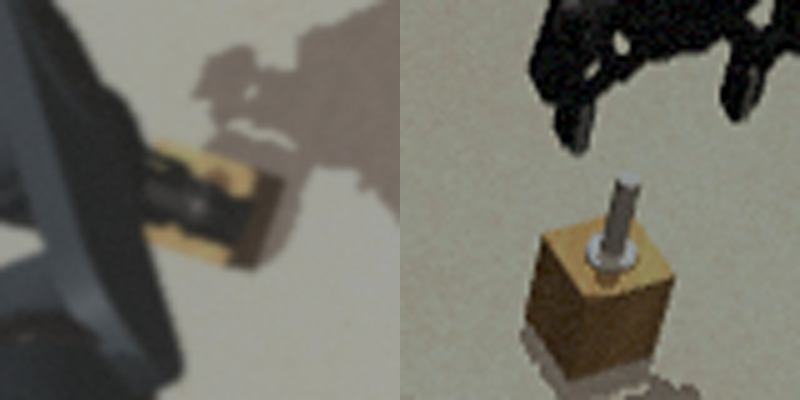

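The tips appear at scene (376,119) and (409,112). The projections agree within 4 px, so the calibration holds. Descending round the handle and gripping.

Request:
drive_tool(
  linear=[
    [5,-2,0],
    [0,0,20],
    [0,0,20],
    [0,0,15],
    [0,0,10],
    [0,0,3],
    [0,0,0],
    [0,0,0],
    [0,0,0],
    [0,0,0],
    [0,0,0],
    [0,0,0],
    [0,0,0],
  ],
  rot=[
    [0.5,0.1,0],
    [0,0,0],
    [0,0,0],
    [0,0,0],
    [0,0,0],
    [0,0,0],
    [0,0,0],
    [0,0,0],
    [0,0,0],
    [0,0,0],
    [0,0,0],
    [0,0,0],
    [0,0,0],
  ],
  hand=[85,85,85,85,85,85,5,5,5,5,5,5,5],
  force=30,
)

```text
t: 3.82
tcp_pos: [0.4575, 0.4064, 0.1695]
tool_rot: [0.191, 0.982, 0.004, 0.002]
force: [0.9, -0.7, -0.4]
finger_gap: 0.059
```

```bash
python3 - <<'E'
from h import *
go((.469,.394,.162)); s=manip.sense(); print(s['force'],s['finger_gap']*85.4,s['tcp_pos'])
b=snap('scene');a=snap('top')
save('e.png',cv2.resize(b[91:171,341:421],(400,400),interpolation=cv2.INTER_CUBIC))
E
```

```text
shift [-15.3  -7.2   7.4] jaw 68.0 tilt fix deg [ 0.52  0.09 -0.  ] turn z None
[ 0.91150915 -0.68738754 -0.40899764] 5.024897330973825 [0.45745263 0.40638038 0.16948714]
```

View pics/e.png

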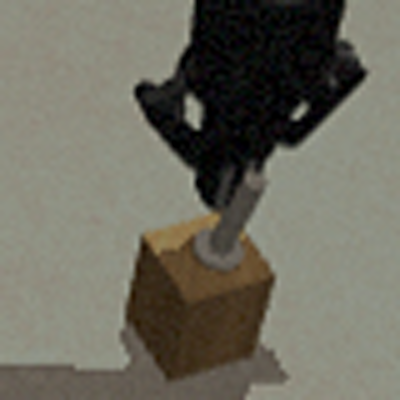

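The gripper ended about 17 mm off in xy and closed beside the handle (crop 205,190), leaving the handle apparently untouched. I want to know why it drifted: I'll open, rise slightly, and watch the pose.

```bash
python3 - <<'E'
from h import *
s=manip.sense(); print(s['t'],s['tcp_pos'],s['qd'].round(4),s['q'].round(3))
E
```

```text
3.9167 [0.45748063 0.40632802 0.16933919] [-0.0001  0.0031  0.0029 -0.0004  0.0007  0.0012] [ 0.542  0.681  1.58   0.006  0.872 -0.648]
```

Request:
drive_tool(
  linear=[
    [0,0,0],
    [0,0,0],
  ],
  rot=[
    [0,0,0],
    [0,0,0],
  ],
  hand=[85,85],
)

```text
t: 4.08
tcp_pos: [0.4577, 0.4062, 0.1694]
tool_rot: [0.191, 0.982, 0.004, 0.002]
force: [-0.6, 0.0, -0.0]
finger_gap: 0.331
```

Request:
drive_tool(
  linear=[
    [0,0,-20],
  ],
  rot=[
    [0,0,0],
  ],
  hand=[85],
)

```text
t: 4.17
tcp_pos: [0.4559, 0.4048, 0.1863]
tool_rot: [0.191, 0.982, 0.002, -0.001]
force: [0.1, 0.8, -0.5]
finger_gap: 0.477
```

Request:
drive_tool(
  linear=[
    [0,0,-20],
  ],
  rot=[
    [0,0,0],
  ],
  hand=[85],
)

```text
t: 4.25
tcp_pos: [0.4557, 0.4044, 0.2058]
tool_rot: [0.191, 0.982, 0.001, -0.002]
force: [1.2, 0.3, -0.1]
finger_gap: 0.618
```

Request:
drive_tool(
  linear=[
    [0,0,0],
  ],
  rot=[
    [0,0,0],
  ],
  hand=[85],
)

```text
t: 4.33
tcp_pos: [0.4572, 0.4053, 0.2089]
tool_rot: [0.191, 0.982, 0.003, 0.0]
force: [0.6, 0.9, 0.7]
finger_gap: 0.765
```

Request:
drive_tool(
  linear=[
    [0,0,0],
  ],
  rot=[
    [0,0,0],
  ],
  hand=[85],
)

```text
t: 4.42
tcp_pos: [0.4574, 0.4053, 0.2091]
tool_rot: [0.191, 0.982, 0.003, 0.001]
force: [-0.4, -0.2, -0.7]
finger_gap: 0.897
```

```bash
python3 - <<'E'
from h import *
s=manip.sense(); print(s['t'],s['tcp_pos'],s['qd'].round(4)); go((.469,.394,.23))
E
```

```text
4.4167 [0.45735144 0.405315   0.20912552] [ 0.0006 -0.0268 -0.0215  0.0011  0.0039 -0.001 ]
shift [-15.   -6.  -20.9] jaw 67.9 tilt fix deg [ 0.4 -0.   0. ] turn z None
```

Static holds don't drift; the offset was residual motion after the fast transfer. I'll settle before each fine step.

Request:
drive_tool(
  linear=[
    [-5,-2,-7],
    [-5,-2,-7],
    [-5,-2,-7],
    [0,0,0],
    [0,0,0],
    [0,0,0],
  ],
  rot=[
    [0.4,0,0],
    [0,0,0],
    [0,0,0],
    [0,0,0],
    [0,0,0],
    [0,0,0],
  ],
  hand=[85,85,85,85,85,85],
)

```text
t: 4.92
tcp_pos: [0.4703, 0.3919, 0.2299]
tool_rot: [0.192, 0.981, -0.001, -0.001]
force: [0.1, 0.3, 0.1]
finger_gap: 0.995
```

```bash
python3 - <<'E'
from h import *
b=snap('scene'); a=snap('top'); go((.469,.394,.162))
for n in('scene','top'):
  for l in('applicator','stand_hole0'): print(n,l,[(round(d['score'],2),np.round(d['at'],1).tolist(),np.round(at(n,d['at'],.07)[:2],4).tolist()) for d in cams.spot_point(l,n)[:2]])
save('f.png',cv2.resize(b[91:171,341:421],(400,400),interpolation=cv2.INTER_CUBIC))
E
```

```text
shift [ 1.4  1.8 67.6] jaw 67.9 tilt fix deg [-0.22 -0.12 -0.  ] turn z None
scene applicator [(0.62, [378.0, 142.4], [0.4639, 0.3819])]
scene stand_hole0 [(0.9, [383.0, 141.9], [0.4712, 0.3945]), (0.27, [147.8, 278.7], [0.4426, -0.346])]
top applicator [(0.73, [235.3, 142.1], [0.6784, 0.1406])]
top stand_hole0 []
```

View pics/f.png

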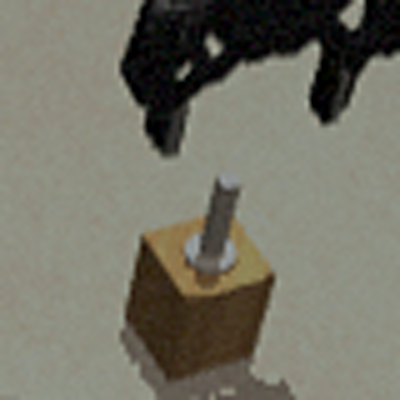

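The applicator is undisturbed, with its flange at crop (209,250), scene px (383,141). Descending more slowly.

Request:
drive_tool(
  linear=[
    [1.4,1.8,12],
    [0,0,12],
    [0,0,12],
    [0,0,12],
    [0,0,10],
    [0,0,6],
    [0,0,0],
    [0,0,0],
    [0,0,0],
  ],
  rot=[
    [-0.2,-0.1,0],
    [0,0,0],
    [0,0,0],
    [0,0,0],
    [0,0,0],
    [0,0,0],
    [0,0,0],
    [0,0,0],
    [0,0,0],
  ],
  hand=[85,85,85,85,85,85,85,85,85],
)

```text
t: 5.97
tcp_pos: [0.469, 0.3959, 0.1631]
tool_rot: [0.19, 0.982, 0.001, 0.001]
force: [-0.2, 0.0, 0.4]
finger_gap: 0.994
```

```bash
python3 -c "
from h import *
go((.469,.394,.162))"
```

```text
shift [-0.7 -1.8  1.1] jaw 68.0 tilt fix deg [0.09 0.05 0.  ] turn z None
```

Request:
drive_tool(
  linear=[
    [-0.7,-1.8,1],
    [0,0,0],
    [0,0,0],
    [0,0,0],
    [0,0,0],
    [0,0,0],
    [0,0,0],
    [0,0,0],
    [0,0,0],
    [0,0,0],
  ],
  rot=[
    [0,0,0],
    [0,0,0],
    [0,0,0],
    [0,0,0],
    [0,0,0],
    [0,0,0],
    [0,0,0],
    [0,0,0],
    [0,0,0],
    [0,0,0],
  ],
  hand=[85,5,5,5,5,5,5,5,5,5],
  force=40,
)

```text
t: 6.8
tcp_pos: [0.4702, 0.3943, 0.1649]
tool_rot: [0.19, 0.982, 0.002, 0.003]
force: [0.5, 0.1, -0.5]
finger_gap: 0.151
```

Request:
drive_tool(
  linear=[
    [0,0,-10],
    [0,0,-15],
    [0,0,-20],
    [0,0,-20],
    [0,0,-15],
    [0,0,-5],
    [0,0,0],
    [0,0,0],
  ],
  rot=[
    [0,0,0],
    [0,0,0],
    [0,0,0],
    [0,0,0],
    [0,0,0],
    [0,0,0],
    [0,0,0],
    [0,0,0],
  ],
  hand=[5,5,5,5,5,5,5,5],
)

```text
t: 7.47
tcp_pos: [0.4689, 0.3938, 0.2556]
tool_rot: [0.19, 0.982, 0.002, 0.002]
force: [0.2, 0.7, -0.2]
finger_gap: 0.15
```

```bash
python3 - <<'E'
from h import *
b=snap('scene'); a=snap('top'); go((.5743,.164,.25))
s=manip.sense(); P=s['tcp_pos']; print(P)
for d in (.0949,.1519): print(proj('scene',P-[0,0,d]))
print(cams.spot_point('applicator_tip','scene')[:2])
save('g.png',cv2.resize(b[71:171,331:431],(500,500),interpolation=cv2.INTER_CUBIC))
E
```

```text
shift [-183.8 -173.5    4.6] jaw 68.0 tilt fix deg [0.14 0.09 0.  ] turn z None
[0.46865497 0.3935856  0.25470426]
[387.88761317 118.74840308]
[384.16847272 133.48046824]
[{'at': [385.4, 133.2], 'score': 0.68}, {'at': [387.8, 118.3], 'score': 0.18}]
```

View pics/g.png

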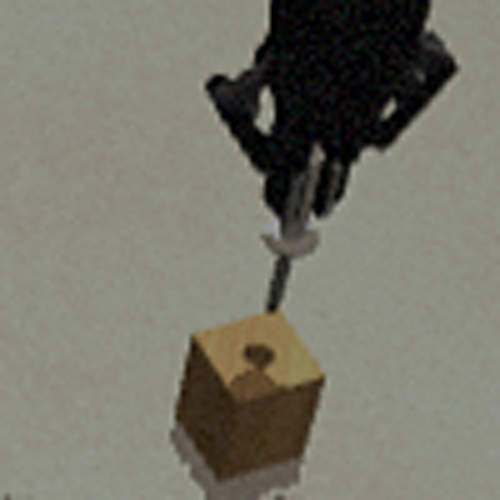

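The applicator is held, with its tip at scene (385,133) as predicted and the empty hole at (383,142). On to the pot.

Request:
drive_tool(
  linear=[
    [-8,-8,0],
    [-17,-16,0],
    [-17,-16,0],
    [-17,-16,0],
    [-17,-16,0],
    [-17,-16,0],
    [-17,-16,0],
    [-17,-16,0],
    [-17,-16,0],
    [-17,-16,0],
    [-12,-11,0],
    [-7,-6,0],
    [0,0,0],
    [0,0,0],
    [0,0,0],
  ],
  rot=[
    [0,0,0],
    [0,0,0],
    [0,0,0],
    [0,0,0],
    [0,0,0],
    [0,0,0],
    [0,0,0],
    [0,0,0],
    [0,0,0],
    [0,0,0],
    [0,0,0],
    [0,0,0],
    [0,0,0],
    [0,0,0],
    [0,0,0],
  ],
  hand=[5,5,5,5,5,5,5,5,5,5,5,5,5,5,5],
)

```text
t: 8.87
tcp_pos: [0.573, 0.1491, 0.2396]
tool_rot: [0.19, 0.982, -0.006, -0.011]
force: [-0.5, 0.6, 0.3]
finger_gap: 0.151
```

```bash
python3 - <<'E'
from h import *
b=snap('scene'); go((.5743,.164,.167))
P=manip.sense()['tcp_pos']; print(P,proj('scene',P-[0,0,.1519]), [(d['at'],d['score']) for d in cams.spot_point('applicator_tip','scene')[:2]])
E
```

```text
shift [ 2.5 15.3 72.4] jaw 68.1 tilt fix deg [-0.97 -1.14 -0.  ] turn z None
[0.5727253  0.14945236 0.23961363] [343.68553503 204.31264397] [([340.6, 204.3], 0.51)]
```

Request:
drive_tool(
  linear=[
    [1,8,0],
    [1,7,0],
    [0,0,0],
    [0,0,0],
    [0,0,0],
  ],
  rot=[
    [-1,-1.1,0],
    [0,0,0],
    [0,0,0],
    [0,0,0],
    [0,0,0],
  ],
  hand=[5,5,5,5,5],
)

```text
t: 9.38
tcp_pos: [0.5746, 0.1692, 0.2399]
tool_rot: [0.186, 0.982, 0.0, -0.001]
force: [-0.1, -0.5, -0.6]
finger_gap: 0.151
```

```bash
python3 -c "
from h import *
go((.5743,.164,.167))"
```

```text
shift [-1.7 -5.  72.9] jaw 68.5 tilt fix deg [ 0.03 -0.07  0.  ] turn z None
```

Request:
drive_tool(
  linear=[
    [-1.5,-4.5,8],
    [0,0,12],
    [0,0,12],
    [0,0,12],
    [0,0,12],
    [0,0,9],
    [0,0,6],
    [0,0,0],
    [0,0,0],
    [0,0,0],
  ],
  rot=[
    [0,0,0],
    [0,0,0],
    [0,0,0],
    [0,0,0],
    [0,0,0],
    [0,0,0],
    [0,0,0],
    [0,0,0],
    [0,0,0],
    [0,0,0],
  ],
  hand=[5,5,5,5,5,5,5,5,5,5],
)

```text
t: 10.22
tcp_pos: [0.5744, 0.1616, 0.1636]
tool_rot: [0.186, 0.983, -0.001, -0.001]
force: [1.1, -0.1, -0.7]
finger_gap: 0.154
```

```bash
python3 - <<'E'
from h import *
go((.5743,.164,.167)); b=snap('scene'); 
save('h.png',cv2.resize(b[171:251,305:385],(480,480),interpolation=cv2.INTER_CUBIC))
E
```

```text
shift [ 1.   2.2 -3.4] jaw 68.5 tilt fix deg [-0.09 -0.07 -0.  ] turn z None
```

View pics/h.png

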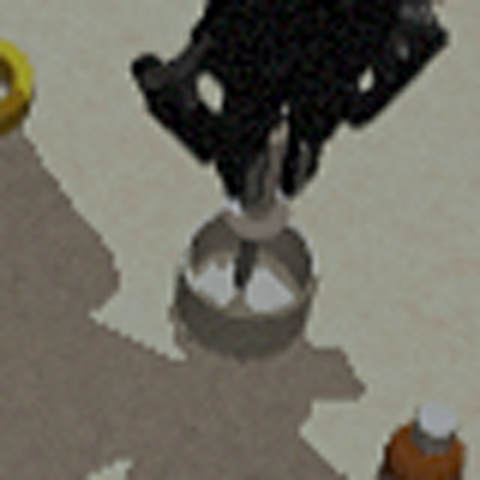

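The tip is in the middle of the pot (crop 243,285), near its floor, about 12 mm above the bench. Raising it and going to the groove.

Request:
drive_tool(
  linear=[
    [0,0,-10],
    [0,0,-20],
    [0,0,-20],
    [0,0,-20],
    [0,0,-12],
    [0,0,0],
    [0,0,0],
    [0,0,0],
  ],
  rot=[
    [0,0,0],
    [0,0,0],
    [0,0,0],
    [0,0,0],
    [0,0,0],
    [0,0,0],
    [0,0,0],
    [0,0,0],
  ],
  hand=[5,5,5,5,5,5,5,5],
)

```text
t: 10.93
tcp_pos: [0.576, 0.1622, 0.2575]
tool_rot: [0.186, 0.983, 0.001, 0.004]
force: [-0.7, 0.2, -1.3]
finger_gap: 0.151
```

```bash
python3 -c "
from h import *
go((.470,.0037,.245))"
```

```text
shift [  40.9 -186.3   11.6] jaw 68.6 tilt fix deg [0.18 0.48 0.  ] turn z None
```

Request:
drive_tool(
  linear=[
    [2,-10,0],
    [4,-18,0],
    [4,-18,0],
    [4,-18,0],
    [4,-18,0],
    [4,-18,0],
    [4,-18,0],
    [4,-18,0],
    [4,-18,0],
    [3,-14,0],
    [2,-8,0],
    [1,-4,0],
    [0,0,0],
    [0,0,0],
    [0,0,0],
  ],
  rot=[
    [0,0,0],
    [0,0,0],
    [0,0,0],
    [0,0,0],
    [0,0,0],
    [0,0,0],
    [0,0,0],
    [0,0,0],
    [0,0,0],
    [0,0,0],
    [0,0,0],
    [0,0,0],
    [0,0,0],
    [0,0,0],
    [0,0,0],
  ],
  hand=[5,5,5,5,5,5,5,5,5,5,5,5,5,5,5],
)

```text
t: 12.18
tcp_pos: [0.4565, -0.0002, 0.2463]
tool_rot: [0.185, 0.983, -0.001, -0.009]
force: [0.7, -0.4, -1.2]
finger_gap: 0.151
```

```bash
python3 -c "
from h import *
go((.470,.0037,.200))"
```

```text
shift [-11.9   8.8  46. ] jaw 68.7 tilt fix deg [-0.28 -1.04  0.  ] turn z None
```

Request:
drive_tool(
  linear=[
    [-6,4,0],
    [-6,4,0],
    [0,0,12],
    [0,0,14],
    [0,0,10],
    [0,0,0],
    [0,0,0],
    [0,0,0],
  ],
  rot=[
    [-0.3,-1,0],
    [0,0,0],
    [0,0,0],
    [0,0,0],
    [0,0,0],
    [0,0,0],
    [0,0,0],
    [0,0,0],
  ],
  hand=[5,5,5,5,5,5,5,5],
)

```text
t: 12.85
tcp_pos: [0.4799, 0.0066, 0.2101]
tool_rot: [0.182, 0.983, 0.001, 0.006]
force: [0.4, -0.2, 0.4]
finger_gap: 0.151
```

```bash
python3 -c "
from h import *
go((.470,.0037,.188))
b=snap('scene'); P=manip.sense()['tcp_pos']; print(manip.sense()['force'],proj('scene',P-[0,0,.1519]), [(d['at'],d['score']) for d in cams.spot_point('applicator_tip','scene')[:2]])
save('i.png',cv2.resize(b[181:261,233:313],(480,480),interpolation=cv2.INTER_CUBIC))"
```

```text
shift [ 8.5 -6.3 22. ] jaw 69.0 tilt fix deg [0.23 0.7  0.  ] turn z None
[ 0.60328807  0.67101987 -0.20185541] [276.99156328 215.4669967 ] [([277.5, 214.2], 0.59)]
```

View pics/i.png

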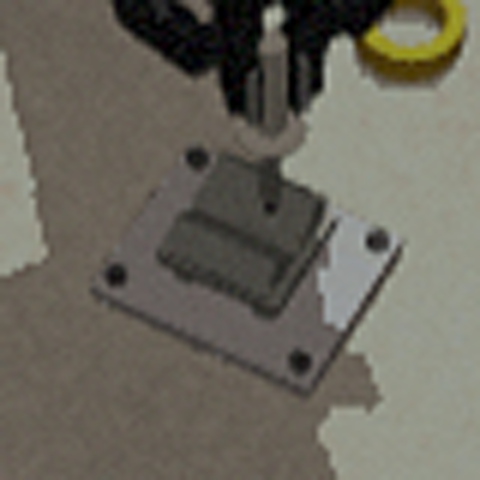

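```bash
python3 -c "
from h import *
c=np.cos(np.radians(23.3));s=np.sin(np.radians(23.3))
f=lambda x,y,z:((proj('scene',(.470+c*x-s*y,.0037+s*x+c*y,z))-[233,181])*6).round()
for y,z in((0,.035),(.0185,.0535),(-.0185,.0535)): print(y,f(-.025,y,z),f(.025,y,z))
for x in(-.055,.055):
  for y in (-.045,.045): print(f(x,y,.012))
go((.470,.0037,.210))
"
```

```text
0 [195. 202.] [295. 248.]
0.0185 [215. 148.] [316. 193.]
-0.0185 [173. 209.] [275. 256.]
[ 86. 279.]
[187. 133.]
[306. 382.]
[402. 230.]
shift [ 8.3 -6.1  0.3] jaw 69.0 tilt fix deg [ 0.24  0.75 -0.  ] turn z None
```

Request:
drive_tool(
  linear=[
    [0,0,0],
    [0,0,0],
    [4,-3,0],
    [4,-3,0],
    [0,0,0],
    [0,0,0],
    [0,0,0],
    [0,0,0],
  ],
  rot=[
    [0.2,0.4,0],
    [0,0.3,0],
    [0,0,0],
    [0,0,0],
    [0,0,0],
    [0,0,0],
    [0,0,0],
    [0,0,0],
  ],
  hand=[5,5,5,5,5,5,5,5],
)

```text
t: 13.62
tcp_pos: [0.4696, 0.0031, 0.2125]
tool_rot: [0.182, 0.983, 0.0, 0.002]
force: [-0.9, 0.9, -1.0]
finger_gap: 0.152
```

```bash
python3 -c "
from h import *
go((.470,.0037,.188))"
```

```text
shift [-0.1  0.7 24.5] jaw 69.0 tilt fix deg [0.04 0.18 0.  ] turn z None
```

Request:
drive_tool(
  linear=[
    [0,0,7],
    [0,0,7],
    [0,0,4],
    [0,0,2],
    [0,0,0],
    [0,0,0],
  ],
  rot=[
    [0,0,0],
    [0,0,0],
    [0,0,0],
    [0,0,0],
    [0,0,0],
    [0,0,0],
  ],
  hand=[5,5,5,5,5,5],
)

```text
t: 14.12
tcp_pos: [0.4698, 0.0031, 0.1897]
tool_rot: [0.182, 0.983, 0.0, 0.001]
force: [0.2, -0.9, 1.7]
finger_gap: 0.151
```

Request:
drive_tool(
  linear=[
    [0,0,2],
    [0,0,0],
  ],
  rot=[
    [0,0,0],
    [0,0,0],
  ],
  hand=[5,5],
)

```text
t: 14.28
tcp_pos: [0.4704, 0.0027, 0.1878]
tool_rot: [0.182, 0.983, -0.0, 0.002]
force: [-0.4, -0.9, 1.9]
finger_gap: 0.151
```

Request:
drive_tool(
  linear=[
    [0,0,2],
    [0,0,0],
  ],
  rot=[
    [0,0,0],
    [0,0,0],
  ],
  hand=[5,5],
)

```text
t: 14.45
tcp_pos: [0.4713, 0.0022, 0.1865]
tool_rot: [0.182, 0.983, -0.001, 0.003]
force: [-1.4, -0.5, 2.6]
finger_gap: 0.153
```

Request:
drive_tool(
  linear=[
    [0,0,2],
    [0,0,1],
    [0,0,0],
    [0,0,0],
  ],
  rot=[
    [0,0,0],
    [0,0,0],
    [0,0,0],
    [0,0,0],
  ],
  hand=[5,5,5,5],
)

```text
t: 14.78
tcp_pos: [0.4718, 0.0022, 0.1843]
tool_rot: [0.182, 0.983, -0.001, 0.004]
force: [-0.8, -1.2, 4.5]
finger_gap: 0.152
```

```bash
python3 -c "
from h import *
go((.470,.0037,.188));print(manip.sense()['force'])
b=snap('scene');P=manip.sense()['tcp_pos'];print(manip.sense()['force'],proj('scene',P-[0,0,.1519]), [(d['at'],d['score']) for d in cams.spot_point('applicator_tip','scene')[:2]])
"
```

```text
shift [ 2.2  0.7 -3.7] jaw 69.0 tilt fix deg [0.03 0.5  0.  ] turn z None
[-0.76619566 -1.16487968  4.50033206]
[-0.53811865  0.22032621  4.60437497] [273.73795413 219.82139071] [([273.0, 220.7], 0.43)]
```

Contact is firm at 4.5 N with the block starting to sink. Raising it and returning to the stand.

Request:
drive_tool(
  linear=[
    [0,0,-8],
    [0,0,-16],
    [0,0,-20],
    [0,0,-18],
    [0,0,-8],
    [0,0,0],
    [0,0,0],
    [0,0,0],
  ],
  rot=[
    [0,0,0],
    [0,0,0],
    [0,0,0],
    [0,0,0],
    [0,0,0],
    [0,0,0],
    [0,0,0],
    [0,0,0],
  ],
  hand=[5,5,5,5,5,5,5,5],
)

```text
t: 15.55
tcp_pos: [0.4684, 0.0038, 0.2559]
tool_rot: [0.182, 0.983, 0.001, -0.0]
force: [0.5, 0.6, -0.8]
finger_gap: 0.152
```

```bash
python3 -c "
from h import *
go((.4702,.3943,.256))"
```

```text
shift [138.3 365.2   0.4] jaw 69.0 tilt fix deg [ 0.06 -0.05 -0.  ] turn z None
```

Request:
drive_tool(
  linear=[
    [4,10,0],
    [8,21,0],
    [8,21,0],
    [8,21,0],
    [8,21,0],
    [8,21,0],
    [8,21,0],
    [8,21,0],
    [8,21,0],
    [8,21,0],
    [8,21,0],
    [8,21,0],
    [8,21,0],
    [8,21,0],
    [8,21,0],
    [8,21,0],
    [6,17,0],
    [4,10,0],
    [2,6,0],
    [0,0,0],
  ],
  rot=[
    [0,0,0],
    [0,0,0],
    [0,0,0],
    [0,0,0],
    [0,0,0],
    [0,0,0],
    [0,0,0],
    [0,0,0],
    [0,0,0],
    [0,0,0],
    [0,0,0],
    [0,0,0],
    [0,0,0],
    [0,0,0],
    [0,0,0],
    [0,0,0],
    [0,0,0],
    [0,0,0],
    [0,0,0],
    [0,0,0],
  ],
  hand=[5,5,5,5,5,5,5,5,5,5,5,5,5,5,5,5,5,5,5,5],
)

```text
t: 17.22
tcp_pos: [0.454, 0.4154, 0.2344]
tool_rot: [0.184, 0.983, -0.007, -0.022]
force: [0.5, -0.1, 0.2]
finger_gap: 0.152
```

Request:
drive_tool(
  linear=[
    [0,0,0],
    [0,0,0],
    [0,0,0],
  ],
  rot=[
    [0,0,0],
    [0,0,0],
    [0,0,0],
  ],
  hand=[5,5,5],
)

```text
t: 17.47
tcp_pos: [0.4529, 0.4135, 0.2331]
tool_rot: [0.184, 0.983, -0.009, -0.023]
force: [-0.3, -0.3, -0.5]
finger_gap: 0.151
```

```bash
python3 -c "
from h import *
go((.4702,.3943,.245))"
```

```text
shift [-22.5 -12.  -12.6] jaw 68.8 tilt fix deg [-1.47 -2.43  0.  ] turn z None
```

Request:
drive_tool(
  linear=[
    [0,0,-6],
    [0,0,-6],
    [-6,-3,0],
    [-6,-3,0],
    [-6,-3,0],
    [-3,-2,0],
    [0,0,0],
    [0,0,0],
    [0,0,0],
  ],
  rot=[
    [-0.7,-1.2,0],
    [-0.7,-1.2,0],
    [0,0,0],
    [0,0,0],
    [0,0,0],
    [0,0,0],
    [0,0,0],
    [0,0,0],
    [0,0,0],
  ],
  hand=[5,5,5,5,5,5,5,5,5],
)

```text
t: 18.22
tcp_pos: [0.4725, 0.3897, 0.248]
tool_rot: [0.187, 0.982, 0.0, 0.003]
force: [0.1, -0.2, -1.0]
finger_gap: 0.152
```

```bash
python3 -c "
from h import *
go((.4702,.3943,.245))"
```

```text
shift [3.8 3.5 3. ] jaw 68.5 tilt fix deg [0.1  0.32 0.  ] turn z None
```

Request:
drive_tool(
  linear=[
    [2,2,0],
    [1,1,0],
    [0,0,0],
    [0,0,0],
    [0,0,0],
  ],
  rot=[
    [0.1,0.3,0],
    [0,0,0],
    [0,0,0],
    [0,0,0],
    [0,0,0],
  ],
  hand=[5,5,5,5,5],
)

```text
t: 18.63
tcp_pos: [0.4699, 0.3947, 0.2473]
tool_rot: [0.186, 0.982, -0.0, -0.001]
force: [-0.3, -0.5, -0.9]
finger_gap: 0.149
```

```bash
python3 -c "
from h import *
b=snap('scene');go((.4702,.3943,.165));P=manip.sense()['tcp_pos'];print(proj('scene',P-[0,0,.1519]), [(d['at'],d['score']) for d in cams.spot_point('applicator_tip','scene')[:2]], [(d['at'],d['score']) for d in cams.spot_point('stand_hole0','scene')[:2]],proj('scene',(.4702,.3943,.07)))"
```

```text
shift [-0.5 -0.2 82.3] jaw 68.5 tilt fix deg [-0.05 -0.08 -0.  ] turn z None
[384.30601915 135.41284347] [([383.9, 134.8], 0.44)] [([380.5, 140.6], 0.71), ([272.7, 220.6], 0.57)] [382.70185666 141.72903235]
```

Request:
drive_tool(
  linear=[
    [0,0,6],
    [0,0,8],
    [0,0,8],
    [0,0,0],
    [0,0,0],
  ],
  rot=[
    [0,0,0],
    [0,0,0],
    [0,0,0],
    [0,0,0],
    [0,0,0],
  ],
  hand=[5,5,5,5,5],
)

```text
t: 19.2
tcp_pos: [0.4698, 0.3943, 0.2227]
tool_rot: [0.187, 0.982, -0.001, -0.001]
force: [0.5, 0.8, -0.3]
finger_gap: 0.151
```

Request:
drive_tool(
  linear=[
    [0,0,8],
    [0,0,10],
    [0,0,10],
    [0,0,10],
    [0,0,8],
    [0,0,4],
    [0,0,0],
    [0,0,0],
  ],
  rot=[
    [0,0,0],
    [0,0,0],
    [0,0,0],
    [0,0,0],
    [0,0,0],
    [0,0,0],
    [0,0,0],
    [0,0,0],
  ],
  hand=[5,5,5,5,5,5,5,5],
)

```text
t: 19.87
tcp_pos: [0.4692, 0.3938, 0.1653]
tool_rot: [0.187, 0.982, -0.002, -0.002]
force: [-0.5, 0.2, -0.5]
finger_gap: 0.153
```

```bash
python3 -c "
from h import *
go((.4702,.3943,.165));print(manip.sense()['force'])"
```

```text
shift [-0.8  0.8  0.3] jaw 68.5 tilt fix deg [-0.24 -0.22 -0.  ] turn z None
[-0.54353521  0.24686697 -0.48215883]
```

Request:
drive_tool(
  linear=[
    [0,0,1],
    [0,0,0],
    [0,0,0],
    [0,0,0],
    [0,0,0],
    [0,0,0],
    [0,0,0],
    [0,0,0],
    [0,0,0],
  ],
  rot=[
    [0,0,0],
    [0,0,0],
    [0,0,0],
    [0,0,0],
    [0,0,0],
    [0,0,0],
    [0,0,0],
    [0,0,0],
    [0,0,0],
  ],
  hand=[5,5,85,85,85,85,85,85,85],
)

```text
t: 20.62
tcp_pos: [0.4706, 0.3948, 0.1674]
tool_rot: [0.187, 0.982, 0.0, 0.0]
force: [-0.4, -0.2, -0.9]
finger_gap: 0.996
```

Request:
drive_tool(
  linear=[
    [0,0,-5],
    [0,0,-15],
    [0,0,-20],
    [0,0,-20],
    [0,0,-12],
    [0,0,0],
    [0,0,0],
    [0,0,0],
  ],
  rot=[
    [0,0,0],
    [0,0,0],
    [0,0,0],
    [0,0,0],
    [0,0,0],
    [0,0,0],
    [0,0,0],
    [0,0,0],
  ],
  hand=[85,85,85,85,85,85,85,85],
)

```text
t: 21.28
tcp_pos: [0.47, 0.3943, 0.2425]
tool_rot: [0.187, 0.982, -0.001, -0.001]
force: [0.9, 0.9, 0.1]
finger_gap: 0.995
```

```bash
python3 -c "
from h import *
b=snap('scene');
save('j.png',cv2.resize(b[91:171,341:421],(400,400),interpolation=cv2.INTER_CUBIC)); s=manip.sense();print(s['q'].round(3)); go((.531,-.386,.25),115)"
```

```text
[ 0.516  0.586  1.52   0.     1.039 -0.68 ]
shift [-343.  -703.4   -7.1] jaw 68.5 tilt fix deg [-0.13 -0.13  0.  ] turn z -46.5
```

View pics/j.png

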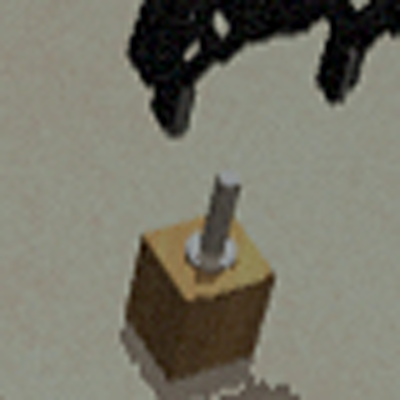

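The applicator is back, upright, flange on the stand (crop 210,250). Now the transfer to the thick barrel; I'll translate first, then turn the wrist +133° so that joint 6 stays in range.

Request:
drive_tool(
  linear=[
    [-8,-16,0],
    [-16,-32,0],
    [-18,-37,0],
    [-18,-37,0],
    [-18,-37,0],
    [-18,-37,0],
    [-18,-37,0],
    [-18,-37,0],
    [-18,-37,0],
    [-18,-37,0],
    [-18,-37,0],
    [-18,-37,0],
    [-18,-37,0],
    [-18,-37,0],
    [-18,-37,0],
    [-18,-37,0],
    [-18,-37,0],
    [-18,-37,0],
    [-13,-26,0],
    [-7,-14,0],
  ],
  rot=[
    [0,0,0],
    [0,0,0],
    [0,0,0],
    [0,0,0],
    [0,0,0],
    [0,0,0],
    [0,0,0],
    [0,0,0],
    [0,0,0],
    [0,0,0],
    [0,0,0],
    [0,0,0],
    [0,0,0],
    [0,0,0],
    [0,0,0],
    [0,0,0],
    [0,0,0],
    [0,0,0],
    [0,0,0],
    [0,0,0],
  ],
  hand=[85,85,85,85,85,85,85,85,85,85,85,85,85,85,85,85,85,85,85,85],
)

```text
t: 23.0
tcp_pos: [0.5249, -0.3729, 0.2184]
tool_rot: [0.182, 0.983, 0.002, -0.017]
force: [-0.6, -0.3, 0.5]
finger_gap: 1.0
```

Request:
drive_tool(
  linear=[
    [0,0,0],
    [0,0,0],
    [0,0,0],
    [0,0,0],
    [0,0,0],
    [0,0,0],
    [0,0,0],
    [0,0,0],
    [0,0,0],
    [0,0,0],
    [0,0,0],
    [0,0,0],
    [0,0,0],
    [0,0,0],
    [0,0,0],
    [0,0,0],
    [0,0,0],
    [0,0,0],
    [0,0,0],
    [0,0,0],
  ],
  rot=[
    [0,0,4],
    [0,0,7],
    [0,0,7],
    [0,0,7],
    [0,0,7],
    [0,0,7],
    [0,0,7],
    [0,0,7],
    [0,0,7],
    [0,0,7],
    [0,0,7],
    [0,0,7],
    [0,0,7],
    [0,0,7],
    [0,0,7],
    [0,0,7],
    [0,0,7],
    [0,0,7],
    [0,0,6],
    [0,0,0],
  ],
  hand=[85,85,85,85,85,85,85,85,85,85,85,85,85,85,85,85,85,85,85,85],
)

```text
t: 24.67
tcp_pos: [0.5141, -0.3735, 0.1871]
tool_rot: [0.973, 0.228, -0.027, -0.029]
force: [-0.7, 0.2, 0.1]
finger_gap: 0.997
```

Request:
drive_tool(
  linear=[
    [0,0,0],
    [0,0,0],
  ],
  rot=[
    [0,0,0],
    [0,0,0],
  ],
  hand=[85,85],
)

```text
t: 24.83
tcp_pos: [0.5134, -0.3729, 0.1851]
tool_rot: [0.972, 0.231, -0.028, -0.031]
force: [-0.5, -0.7, 0.1]
finger_gap: 0.998
```

```bash
python3 -c "
from h import *
s=manip.sense();print(s['q'].round(3)); go((.531,-.386,.18),115)"
```

```text
[-0.798  0.707  1.455 -0.019  1.061  0.317]
shift [10.  19.9  3.2] jaw -63.4 tilt fix deg [-4.15  2.31  0.  ] turn z 1.6
```

Request:
drive_tool(
  linear=[
    [0,0,-5],
    [0,0,-5],
    [4,7,0],
    [3,6,0],
    [0,0,0],
    [0,0,0],
    [0,0,0],
    [0,0,0],
  ],
  rot=[
    [-2,1.2,0.8],
    [-2,1.1,0.8],
    [0,0,0],
    [0,0,0],
    [0,0,0],
    [0,0,0],
    [0,0,0],
    [0,0,0],
  ],
  hand=[85,85,85,85,85,85,85,85],
)

```text
t: 25.5
tcp_pos: [0.5274, -0.3832, 0.1922]
tool_rot: [0.975, 0.222, -0.002, -0.002]
force: [0.2, 0.4, -0.4]
finger_gap: 0.994
```

```bash
python3 -c "
from h import *
go((.531,-.386,.16),115)"
```

```text
shift [ 2.1  4.2 32.1] jaw -64.4 tilt fix deg [-0.28  0.11 -0.  ] turn z 0.6
```

Request:
drive_tool(
  linear=[
    [2,4,10],
    [0,0,12],
    [0,0,10],
    [0,0,10],
    [0,0,6],
    [0,0,0],
    [0,0,0],
    [0,0,0],
  ],
  rot=[
    [-0.3,0.1,0.6],
    [0,0,0],
    [0,0,0],
    [0,0,0],
    [0,0,0],
    [0,0,0],
    [0,0,0],
    [0,0,0],
  ],
  hand=[85,85,85,85,85,85,85,85],
)

```text
t: 26.17
tcp_pos: [0.53, -0.3849, 0.1357]
tool_rot: [0.976, 0.216, -0.002, -0.002]
force: [-0.2, 0.7, -0.6]
finger_gap: 0.996
```

```bash
python3 -c "
from h import *
go((.531,-.386,.0885),115)
a=snap('top');b=snap('scene');s=manip.sense(); r=R.from_quat(s['tool_rot'])
for n in('top','scene'):
  for y in(-.0425,.0425): print(n,y,proj(n,s['tcp_pos']+r.apply([0,y,.0596])))
save('k.png',np.hstack([cv2.resize(i[y-40:y+40,x-40:x+40],(400,400),interpolation=cv2.INTER_CUBIC) for i,x,y in((a,422,203),(b,159,322))]))"
```

```text
shift [ 0.6  1.6 47.2] jaw -65.0 tilt fix deg [-0.3   0.14  0.  ] turn z -0.0
top -0.0425 [412.92307547 205.07430525]
top 0.0425 [441.08759445 192.45688457]
scene -0.0425 [162.36178363 299.17824404]
scene 0.0425 [139.97200515 331.31716455]
```

View pics/k.png

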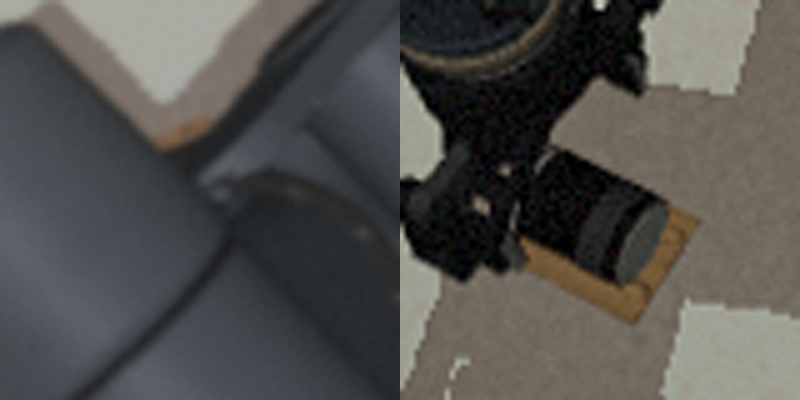

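The fingers at crop (630,75) and (510,260) straddle the barrel squarely. Descending.

Request:
drive_tool(
  linear=[
    [0.5,1.5,8],
    [0,0,10],
    [0,0,10],
    [0,0,8],
    [0,0,4],
    [0,0,2],
    [0,0,0],
    [0,0,0],
    [0,0,0],
  ],
  rot=[
    [-0.3,0.1,0],
    [0,0,0],
    [0,0,0],
    [0,0,0],
    [0,0,0],
    [0,0,0],
    [0,0,0],
    [0,0,0],
    [0,0,0],
  ],
  hand=[85,85,85,85,85,85,85,85,85],
)

```text
t: 27.02
tcp_pos: [0.5319, -0.3869, 0.0905]
tool_rot: [0.976, 0.216, 0.001, 0.002]
force: [-0.1, 0.1, 1.0]
finger_gap: 0.997
```

```bash
python3 -c "
from h import *
go((.531,-.386,.0885),115);print(manip.sense()['force'])"
```

```text
shift [-0.4 -1.2  2. ] jaw -65.0 tilt fix deg [ 0.2  -0.03  0.  ] turn z -0.0
[-0.06833252  0.14934502  1.03763096]
```

Gripping with 40 N.

Request:
drive_tool(
  linear=[
    [-0.4,-1.2,2],
    [0,0,0],
    [0,0,0],
    [0,0,0],
    [0,0,0],
    [0,0,0],
    [0,0,0],
    [0,0,0],
  ],
  rot=[
    [0.2,0,0],
    [0,0,0],
    [0,0,0],
    [0,0,0],
    [0,0,0],
    [0,0,0],
    [0,0,0],
    [0,0,0],
  ],
  hand=[85,30,30,30,30,30,30,30],
  force=40,
)

```text
t: 27.68
tcp_pos: [0.5313, -0.386, 0.0902]
tool_rot: [0.976, 0.216, 0.001, 0.0]
force: [-0.7, 0.2, -1.0]
finger_gap: 0.502
```

Request:
drive_tool(
  linear=[
    [0,0,-6],
    [0,0,-14],
    [0,0,-20],
    [0,0,-20],
    [0,0,-20],
    [0,0,-10],
    [0,0,0],
    [0,0,0],
    [0,0,0],
  ],
  rot=[
    [0,0,0],
    [0,0,0],
    [0,0,0],
    [0,0,0],
    [0,0,0],
    [0,0,0],
    [0,0,0],
    [0,0,0],
    [0,0,0],
  ],
  hand=[30,30,30,30,30,30,30,30,30],
)

```text
t: 28.43
tcp_pos: [0.5306, -0.3857, 0.1874]
tool_rot: [0.976, 0.216, 0.0, 0.0]
force: [-0.3, 0.5, -2.0]
finger_gap: 0.499
```

```bash
python3 -c "
from h import *
b=snap('scene'); go((.470,.0037,.20),113.3); print(manip.sense()['q'].round(2))
print([(d['at'],d['score']) for d in cams.spot_point('lens','scene')[:2]])
P=manip.sense()['tcp_pos']; print(P,proj('scene',P-[0,0,.0615]))"
```

```text
shift [ 109.7 -378.3  -12.8] jaw -65.0 tilt fix deg [-0.02 -0.03 -0.  ] turn z 1.7
[-0.8   0.71  1.45  0.    0.99  0.34]
[([144.7, 310.0], 0.71)]
[ 0.53024448 -0.38533304  0.18644538] [146.73179496 306.0737326 ]
```

Request:
drive_tool(
  linear=[
    [3,-10,0],
    [6,-21,0],
    [6,-21,0],
    [6,-21,0],
    [6,-21,0],
    [6,-21,0],
    [6,-21,0],
    [6,-21,0],
    [6,-21,0],
    [6,-21,0],
    [6,-21,0],
    [6,-21,0],
    [6,-21,0],
    [6,-21,0],
    [6,-21,0],
    [6,-21,0],
    [5,-18,0],
    [4,-14,0],
    [2,-8,0],
    [0,0,0],
  ],
  rot=[
    [0,0,1],
    [0,0,0.7],
    [0,0,0],
    [0,0,0],
    [0,0,0],
    [0,0,0],
    [0,0,0],
    [0,0,0],
    [0,0,0],
    [0,0,0],
    [0,0,0],
    [0,0,0],
    [0,0,0],
    [0,0,0],
    [0,0,0],
    [0,0,0],
    [0,0,0],
    [0,0,0],
    [0,0,0],
    [0,0,0],
  ],
  hand=[30,30,30,30,30,30,30,30,30,30,30,30,30,30,30,30,30,30,30,30],
)

```text
t: 30.2
tcp_pos: [0.471, 0.0094, 0.1697]
tool_rot: [0.98, 0.198, -0.015, -0.012]
force: [-0.5, 0.3, -1.7]
finger_gap: 0.501
```

Request:
drive_tool(
  linear=[
    [0,0,0],
    [0,0,0],
    [0,0,0],
  ],
  rot=[
    [0,0,0],
    [0,0,0],
    [0,0,0],
  ],
  hand=[30,30,30],
)

```text
t: 30.45
tcp_pos: [0.4714, 0.0084, 0.1688]
tool_rot: [0.98, 0.199, -0.015, -0.012]
force: [0.6, -0.8, -1.7]
finger_gap: 0.495
```

```bash
python3 -c "
from h import *
go((.470,.0037,.17),113.3); print(manip.sense()['force'])"
```

```text
shift [-3.1  3.8 -1.2] jaw -67.1 tilt fix deg [-1.68  1.45  0.  ] turn z -0.4
[ 0.56101584 -0.83745542 -1.68862366]
```

Request:
drive_tool(
  linear=[
    [0,0,0],
    [0,0,0],
    [0,0,0],
    [0,0,0],
    [0,0,0],
  ],
  rot=[
    [-0.8,0.7,-0.2],
    [-0.8,0.7,-0.2],
    [0,0,0],
    [0,0,0],
    [0,0,0],
  ],
  hand=[30,30,30,30,30],
)

```text
t: 30.87
tcp_pos: [0.4727, 0.0049, 0.1688]
tool_rot: [0.98, 0.2, 0.002, 0.001]
force: [0.1, -0.3, -1.6]
finger_gap: 0.501
```

```bash
python3 -c "
from h import *
go((.470,.0037,.15),113.3)"
```

```text
shift [-3.  -0.  18.8] jaw -67.0 tilt fix deg [ 0.15 -0.16  0.  ] turn z -0.3
```

Request:
drive_tool(
  linear=[
    [-2,0,5],
    [-1,0,6],
    [0,0,5],
    [0,0,2],
    [0,0,0],
    [0,0,0],
    [0,0,0],
  ],
  rot=[
    [0.1,-0.1,-0.3],
    [0,0,0],
    [0,0,0],
    [0,0,0],
    [0,0,0],
    [0,0,0],
    [0,0,0],
  ],
  hand=[30,30,30,30,30,30,30],
)

```text
t: 31.45
tcp_pos: [0.4699, 0.0029, 0.1482]
tool_rot: [0.979, 0.202, -0.0, 0.0]
force: [-0.4, 0.5, -1.7]
finger_gap: 0.5
```

```bash
python3 -c "
from h import *
go((.470,.0037,.1292),113.3);b=snap('scene')
c=np.cos(np.radians(23.3));s=np.sin(np.radians(23.3))
P=manip.sense()['tcp_pos']
for x in(-.03,.03): print('end',((proj('scene',P+[c*x,s*x,-.0632])-[233,171])*6+3).round())
save('l.png',cv2.resize(b[171:251,233:313],(480,480),interpolation=cv2.INTER_CUBIC))"
```

```text
shift [ 0.4 -0.7 19. ] jaw -66.7 tilt fix deg [ 0.01  0.   -0.  ] turn z 0.0
end [184. 195.]
end [308. 251.]
```

View pics/l.png

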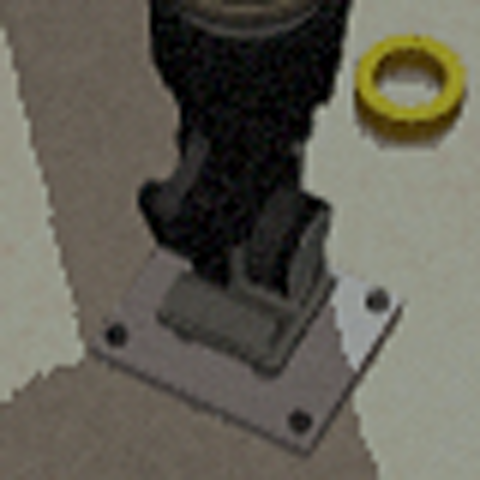

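The barrel's near end is at crop (308,250), as predicted, so it is centred lengthwise above the groove. That was picture 12, the last allowed; from here I go by numbers. Lowering.

Request:
drive_tool(
  linear=[
    [0.4,-0.7,5],
    [0,0,5],
    [0,0,3],
    [0,0,1],
    [0,0,0],
    [0,0,0],
    [0,0,0],
  ],
  rot=[
    [0,0,0],
    [0,0,0],
    [0,0,0],
    [0,0,0],
    [0,0,0],
    [0,0,0],
    [0,0,0],
  ],
  hand=[30,30,30,30,30,30,30],
)

```text
t: 32.08
tcp_pos: [0.4705, 0.0039, 0.1329]
tool_rot: [0.979, 0.202, 0.001, 0.0]
force: [0.1, 0.2, -1.7]
finger_gap: 0.497
```

Request:
drive_tool(
  linear=[
    [0,0,1.5],
    [0,0,0],
    [0,0,0],
  ],
  rot=[
    [0,0,0],
    [0,0,0],
    [0,0,0],
  ],
  hand=[30,30,30],
)

```text
t: 32.33
tcp_pos: [0.4707, 0.0039, 0.1316]
tool_rot: [0.979, 0.202, 0.001, 0.0]
force: [-0.0, 0.6, -1.5]
finger_gap: 0.496
```

Request:
drive_tool(
  linear=[
    [0,0,1.5],
    [0,0,0],
    [0,0,0],
  ],
  rot=[
    [0,0,0],
    [0,0,0],
    [0,0,0],
  ],
  hand=[30,30,30],
)

```text
t: 32.58
tcp_pos: [0.471, 0.0037, 0.1303]
tool_rot: [0.979, 0.202, 0.001, 0.001]
force: [-0.1, 0.2, -2.6]
finger_gap: 0.495
```

Request:
drive_tool(
  linear=[
    [0,0,1],
    [0,0,0],
    [0,0,0],
  ],
  rot=[
    [0,0,0],
    [0,0,0],
    [0,0,0],
  ],
  hand=[30,30,30],
)

```text
t: 32.83
tcp_pos: [0.4714, 0.0034, 0.1296]
tool_rot: [0.979, 0.202, 0.002, 0.001]
force: [-0.4, -0.5, 0.1]
finger_gap: 0.497
```

Request:
drive_tool(
  linear=[
    [0,0,1],
    [0,0,0],
    [0,0,0],
  ],
  rot=[
    [0,0,0],
    [0,0,0],
    [0,0,0],
  ],
  hand=[30,30,30],
)

```text
t: 33.08
tcp_pos: [0.4717, 0.0032, 0.1288]
tool_rot: [0.979, 0.202, 0.002, 0.001]
force: [0.6, -0.9, 1.0]
finger_gap: 0.502
```

Seated, at the predicted height with about 2.7 N. Releasing so it centres itself, then raising.

Request:
drive_tool(
  linear=[
    [0,0,0],
    [0,0,0],
    [0,0,0],
    [0,0,0],
    [0,0,-4],
    [0,0,-12],
    [0,0,-18],
    [0,0,-18],
    [0,0,-10],
    [0,0,0],
    [0,0,0],
    [0,0,0],
  ],
  rot=[
    [0,0,0],
    [0,0,0],
    [0,0,0],
    [0,0,0],
    [0,0,0],
    [0,0,0],
    [0,0,0],
    [0,0,0],
    [0,0,0],
    [0,0,0],
    [0,0,0],
    [0,0,0],
  ],
  hand=[70,70,70,70,70,70,70,70,70,70,70,70],
)

```text
t: 34.08
tcp_pos: [0.4703, 0.0041, 0.1935]
tool_rot: [0.979, 0.202, 0.001, 0.0]
force: [0.1, 0.1, -0.8]
finger_gap: 0.82
```

```bash
python3 -c "
from h import *
b=snap('scene');go((.470,.0037,.1606),113.3);print(manip.sense()['force'])
print('exp',proj('scene',(.470,.0037,.066)),[(d['at'],d['score']) for d in cams.spot_point('lens','scene')[:2]])
for d in cams.regions_of('lens','scene')[:2]: print(d['rect'],d['score'])
c=np.cos(np.radians(23.3));s=np.sin(np.radians(23.3))
t=np.linspace(0,6.28,40)
q=np.array([proj('scene',(.470+c*x-s*.022*np.sin(a),.0037+s*x+c*.022*np.sin(a),.066+.022*np.cos(a))) for x in(-.03,.03) for a in t]);print(q.min(0),q.max(0))"
```

```text
shift [-0.3  0.3 32.7] jaw -66.7 tilt fix deg [ 0.05 -0.07  0.  ] turn z 0.0
[ 0.05985609 -1.04042552 -0.25012523]
exp [273.71434377 211.79392013] [([380.4, 142.7], 0.65), ([273.3, 212.8], 0.58)]
[259.0, 203.7, 286.4, 225.1] 0.93
[259.29528126 199.35021185] [288.05395794 224.35562442]
```

The barrel is seated where the model expects it; the mask and the projected outline agree within about 2 px apart from the top edge, 4 px off. Closing the fingers, then pressing.

Request:
drive_tool(
  linear=[
    [0,0,0],
    [0,0,0],
    [0,0,0],
    [0,0,0],
    [0,0,0],
    [0,0,0],
    [0,0,0],
    [0,0,0],
    [0,0,0],
    [-0.3,0.3,8],
    [0,0,8],
    [0,0,6],
    [0,0,3],
    [0,0,0],
    [0,0,0],
  ],
  rot=[
    [0,0,0],
    [0,0,0],
    [0,0,0],
    [0,0,0],
    [0,0,0],
    [0,0,0],
    [0,0,0],
    [0,0,0],
    [0,0,0],
    [0,0,0],
    [0,0,0],
    [0,0,0],
    [0,0,0],
    [0,0,0],
    [0,0,0],
  ],
  hand=[0,0,0,0,0,0,0,0,0,0,0,0,0,0,0],
)

```text
t: 35.48
tcp_pos: [0.4684, 0.0039, 0.1623]
tool_rot: [0.979, 0.202, -0.003, -0.001]
force: [0.1, 0.9, -0.1]
finger_gap: 0.002
```

```bash
python3 -c "
from h import *
go((.470,.0037,.1606),113.3);print(manip.sense()['force'])"
```

```text
shift [1.4 0.8 1.7] jaw -66.7 tilt fix deg [-0.21  0.28  0.  ] turn z 0.0
[ 0.08201611  0.94661166 -0.09966251]
```

Request:
drive_tool(
  linear=[
    [1.3,0.7,0],
    [0,0,0],
    [0,0,2],
    [0,0,0],
    [0,0,0],
  ],
  rot=[
    [-0.2,0.3,0],
    [0,0,0],
    [0,0,0],
    [0,0,0],
    [0,0,0],
  ],
  hand=[0,0,0,0,0],
)

```text
t: 35.9
tcp_pos: [0.4703, 0.0037, 0.1604]
tool_rot: [0.979, 0.202, 0.001, 0.0]
force: [0.1, 0.2, 0.5]
finger_gap: 0.0
```

Request:
drive_tool(
  linear=[
    [0,0,1.5],
    [0,0,0],
    [0,0,0],
  ],
  rot=[
    [0,0,0],
    [0,0,0],
    [0,0,0],
  ],
  hand=[0,0,0],
)

```text
t: 36.15
tcp_pos: [0.4703, 0.0037, 0.1594]
tool_rot: [0.979, 0.202, 0.001, 0.0]
force: [-0.7, -0.3, 2.0]
finger_gap: 0.001
```

Request:
drive_tool(
  linear=[
    [0,0,1.5],
    [0,0,0],
    [0,0,0],
  ],
  rot=[
    [0,0,0],
    [0,0,0],
    [0,0,0],
  ],
  hand=[0,0,0],
)

```text
t: 36.4
tcp_pos: [0.4702, 0.0037, 0.1583]
tool_rot: [0.979, 0.202, 0.001, 0.0]
force: [-0.8, -0.0, 3.3]
finger_gap: 0.005
```

Request:
drive_tool(
  linear=[
    [0,0,2],
    [0,0,0],
    [0,0,0],
  ],
  rot=[
    [0,0,0],
    [0,0,0],
    [0,0,0],
  ],
  hand=[0,0,0],
)

```text
t: 36.65
tcp_pos: [0.4702, 0.0037, 0.1566]
tool_rot: [0.979, 0.202, 0.001, 0.001]
force: [-1.6, -0.5, 4.6]
finger_gap: 0.001
```

Request:
drive_tool(
  linear=[
    [0,0,2],
    [0,0,0],
    [0,0,0],
    [0,0,0],
  ],
  rot=[
    [0,0,0],
    [0,0,0],
    [0,0,0],
    [0,0,0],
  ],
  hand=[0,0,0,0],
)

```text
t: 36.98
tcp_pos: [0.4702, 0.0037, 0.1555]
tool_rot: [0.979, 0.202, 0.002, 0.001]
force: [-1.9, 0.4, 5.6]
finger_gap: 0.001
```

Request:
drive_tool(
  linear=[
    [0,0,0.5],
    [0,0,0],
    [0,0,0],
    [0,0,0],
    [0,0,0],
    [0,0,0],
  ],
  rot=[
    [0,0,0],
    [0,0,0],
    [0,0,0],
    [0,0,0],
    [0,0,0],
    [0,0,0],
  ],
  hand=[0,0,0,0,0,0],
)

```text
t: 37.48
tcp_pos: [0.4702, 0.0037, 0.1565]
tool_rot: [0.979, 0.203, 0.002, 0.001]
force: [-1.9, -0.5, 4.6]
finger_gap: -0.002
```

```bash
python3 -c "
from h import *
b=snap('scene')
print('exp',proj('scene',(.470,.0037,.061)))
for l in('lens','applicator','stand_hole0','pot'): print(l,[(np.round(d['at'],1).tolist(),round(d['score'],2)) for d in cams.spot_point(l,'scene')[:3]])
for d in cams.regions_of('lens','scene')[:2]: print(d['rect'],d['score'])
c=np.cos(np.radians(23.3));s=np.sin(np.radians(23.3))
q=np.array([proj('scene',(.470+c*x-s*.022*np.sin(a),.0037+s*x+c*.022*np.sin(a),.061+.022*np.cos(a))) for x in(-.03,.03) for a in np.linspace(0,6.28,40)]);print(q.min(0),q.max(0))
s=manip.sense();print(s['t'],s['tcp_pos'],s['force'],s['ft_torque'],abs(s['qd']).max())"
```

```text
exp [273.72171815 212.89915115]
lens [([273.9, 213.7], 0.62)]
applicator [([380.5, 139.5], 0.54), ([205.7, 272.6], 0.34)]
stand_hole0 [([383.0, 143.5], 0.68), ([396.5, 217.6], 0.29)]
pot [([344.1, 224.8], 0.86)]
[261.5, 209.4, 286.9, 224.2] 0.84
[259.34841034 200.49171668] [288.01607452 225.42537738]
37.7833 [0.47013492 0.0037501  0.15643125] [-0.3933995  -0.00734062  4.62012749] [ 0.02537531  0.18669556 -0.03145811] 0.0012625910455256269
```

Request:
drive_tool(
  linear=[
    [0,0,2],
    [0,0,1],
    [0,0,0.7],
  ],
  rot=[
    [0,0,0],
    [0,0,0],
    [0,0,0],
  ],
  hand=[0,0,0],
)

```text
t: 38.03
tcp_pos: [0.4701, 0.0038, 0.1537]
tool_rot: [0.979, 0.203, 0.002, 0.001]
force: [-0.9, 0.3, 9.0]
finger_gap: -0.001
```

```bash
python3 -c "
from h import *
for i in range(4):
  snap('scene'); s=manip.sense();print(s['t'],s['tcp_pos'],s['force'],abs(s['qd']).max())"
```

```text
38.0833 [0.47010205 0.00376559 0.15366963] [-2.13257567  0.63376371  8.40598741] 0.003146786241982671
38.1333 [0.47009318 0.00377938 0.15372728] [-1.90290088 -0.30387814  9.3722167 ] 0.002060166277093042
38.1833 [0.47012089 0.00376652 0.15375934] [-1.50554374 -0.07431372  8.32570137] 0.005225058298674556
38.2333 [0.47009098 0.00377282 0.1537727 ] [-2.0117512  -0.39230121  7.90414888] 0.0010398757599846785
```

Request:
drive_tool(
  linear=[
    [0,0,0],
    [0,0,0],
    [0,0,0],
  ],
  rot=[
    [0,0,0],
    [0,0,0],
    [0,0,0],
  ],
  hand=[0,0,0],
)

```text
t: 38.48
tcp_pos: [0.4701, 0.0038, 0.155]
tool_rot: [0.979, 0.203, 0.002, 0.001]
force: [-1.8, 0.8, 6.9]
finger_gap: -0.003
```

```bash
python3 -c "
from h import *
for i in range(4):
  snap('scene'); s=manip.sense();print(s['t'],s['tcp_pos'],s['force'],abs(s['qd']).max())
f=s['force'][2]
if 5<f<9: print(order.sign_off())"
```

```text
38.5333 [0.47003385 0.00379487 0.15500471] [-2.16119919 -0.13813355  6.86194995] 0.0014116547025951323
38.5833 [0.47004977 0.00377743 0.15498686] [-1.8066021   0.28303667  7.12197343] 0.0013461148488910872
38.6333 [0.47005897 0.00379697 0.15496316] [-2.31286414 -0.08615958  7.1584063 ] 0.0018898243401311839
38.6833 [0.47005149 0.00379986 0.15494614] [-1.25848905 -1.25467622  6.56519667] 0.0016240196634163975
the job is handed in; nothing more can be done
None
```

I handed the job in at 38.7 s with the thick barrel seated in the groove and the closed fingertips still pressing it down. The sign-off reports no verdict, and I can't read the contact forces on the two faces or the cradle joint directly.

- **Applicator:** I dipped the tip to about 12 mm above the bench in the middle of the pot. I then touched it to the groove bottom near mid-length with about 4.5 N and hung it back in its stand. A picture showed it upright with its flange down.
- **Barrel:** I laid it in the groove and let go so it could centre itself, then pressed it with closed fingers.
- **Last checks:** the push was steady at about 7 N with the arm at rest. That means the block has sunk about 5.3 mm (5.6 mm from the TCP height), so each face should carry roughly 6 N. The trained networks found the barrel within 1 px of where a centred barrel should be.

**What went wrong or disagreed:**
- My first grasp of the applicator missed, because the arm was still moving after a fast transfer. The picture showed the applicator undisturbed, and the second try worked.
- The barrel's outline in the camera showed its top edge 4 px lower than expected before pressing and 9 px lower while pressed. I put this down to the fingers hiding it.
- About 2 N of sideways push, mostly along the groove, remained at the end.
- I had used all 12 picture views before lowering the barrel, so I checked the release and pressing by numbers only. I also did not compare the bystanders with their starting positions at the end.

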